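# Touch off and zero the length gauge on a bottom-bracket shell

## Task

Zero the bench length gauge on the steel bracket shell that stands on its anvil: turn the knurled handwheel clockwise until the spindle's foot lands on the shell and pinches it just finger-tight (you feel the wheel stiffen; do not force it, or the shell is squeezed out of true). Leave the wheel there, and turn the graduated ring below it until its red zero line stands at the red pointer on the far side, so that the shell is still pinched when you let go. Do not disturb the other things on the bench.

Things in the scene. Friction and masses are not known exactly. Their poses are not given: they have to be found in the camera images.
- gauge: Green bench length gauge, bolted down. Origin: on its vertical spindle axis at bench level; z up, +x away from the robot towards column and pointer. Mm: base plate x -70..140, y +-60, z 0..22; anvil 60 across, top z 30; column 34 across at x 100, to z 160; arm y +-28, x -26..128, z 118..152; its clamp knob 26 across at x 100, y -72..-88, z 135; boss 34 across to z 172.
- wheel_mid (a point): Centre of the knurled handwheel: dark steel, 46 mm across, z 206..232 mm (this point at z 219), on the gauge's axis. Clockwise from above lowers the spindle 12 mm a turn; wheel height stays. It turns freely at 0.2 N m and stays where left; each N of pinch adds 0.0019 N m. Finger-tight: about 0.09 N m over free turning (some 45 N of pinch); 0.17 N m over it is forcing.
- ring_mid (a point): Centre of the graduated ring under the wheel, on the same axis: bare aluminium, 66 mm across, z 174..194 mm (this point at z 184), 24 divisions, 8.6 mm apart on the rim, one of them the red zero line. It turns along with the wheel; turned by itself it slips on the wheel's sleeve at 0.05 N m, either way and without end, and the wheel stays put.
- zero_line (a point): Middle of the red zero line on the ring's rim, 33 mm from the axis at z 184 mm; its x axis points straight out from the ring's axis through the line. The line runs up the whole rim and 12 mm on to the ring's top face; the other divisions are short and black.
- pointer (a point): The spot on the ring's rim (33 mm from the axis, gauge +x side, away from the robot, z 184 mm) that the fixed red pointer marks: bring zero_line here. Its x axis points outwards. The pointer is a red finger 4.5 mm wide, tip 3.5 mm off the rim, z 175..180 mm, on a steel bracket 16 mm wide, 43 to 51 mm from the axis, top at z 176 mm.
- shell: Bottom-bracket shell standing loose on the anvil: bright steel tube, 40 mm outside, 34 mm bore, 68 mm tall. Origin: centre of its underside. The spindle comes down over it with a flat foot 48 mm across, which starts 2 to 4 mm clear of its top. The landing is stiff and nothing yields: from first touch to forcing is half a millimetre, about 0.3 rad of the wheel.
- next_shell_mid (a point): Bystander: a second such shell standing on the bench, 40 mm across, 68 mm tall; point at its centre.
- oil: Bystander: white oil bottle with red cap, 52 mm across, 130 mm tall. Origin: centre of its underside.
- square_mid (a point): Bystander: small steel machinist's square lying flat, about 120 x 70 mm, 14 mm high; point near its middle.
- cup: Bystander: aluminium bearing cup, 44 mm across, 18 mm tall. Origin: centre of its underside.

How it is judged:
By the outcome, as a careful person would: the job done as asked, in the order asked, and still so for the second after the job is handed in, with the robot touching nothing.
It also fails if it takes over 72 s, if anything falls off the work surface, if the arm or the gripper's body presses on something with over 40 N, if the wrist force passes 120 N, or if a joint passes its speed limit or range.

## Robot

A 6-joint arm with a two-finger parallel gripper is mounted at the origin on the work surface. World frame = base frame: x ahead of the robot, y to its left, z up, the work surface at z = 0. Lengths are in mm, angles in rad, forces in N, time in s.
With the tool pointing down it reaches from about 275 to 750 mm from the base axis. Payload 10.2 kg.
Tool frame: the origin (TCP) lies midway between the tips of the shut fingers; the grasp point (between the pads) lies 19 mm behind it; z points along the fingers, y is the direction in which the jaws open and shut (so a half turn about z gives the same grasp; the last joint's range is limited). The gripper opens to 85 mm and grips with 20 to 120 N. Pads are 22 mm wide; open, the fingers measure 114 mm over their backs; the gripper's body (76 mm by 85 mm) begins 54 mm behind the grasp point. The pads swing forward as they close: fully open they stand 13 mm farther back than shut.
Start: joints at [1.082, 0.313, 1.498, -0, 1.331, -0.223], TCP at [137.92, 506.566, 196.994] pointing down, gripper open.
Joint ranges: [-2.94, 2.94], [-0.97, 2.17], [0.19, 2.56], [-1.23, 4.37], [0.02, 3.11], [-2.88, 2.88]. Speed limits (rad/s): [2.39, 2.39, 3.01, 3.14, 3.14, 3.14].

## Interface

Orientations are given as a unit quaternion [w, x, y, z].
In Python, from rig import sense, optics, ctrl gives the robot as it stands.
- The arm moves only by the tool play_rows, never from a script. Its argument "plan" is a list of rows, each a list of 7 numbers: the shift along the world's x, y, z in mm, then the turn, a rotation vector about the world's x, y, z in rad, then the opening, from -1 (shut) to 1 (fully open), so that 0 is half open. A call has 1 to 5 rows; each row shifts and turns the pose as measured when the row begins; what a row does not reach is not made up. A row lasts 1/12 s, in which the tool goes at most 41.7 mm and 7.16 degrees, less where a joint would pass 70% of its speed; a pose out of reach is approached as far as the arm can. A call is refused whole if a number of a shift passes 41.7 or a number of a turn 0.125, either way. A call with a gripper value outside its range is refused whole. The fingers move at their own pace and stop on an object; "grip_force" is the grip in N (left out, the last holds). Time passes only in rows, so rows that do not move let the fingers close. It gives the time, the measured TCP pose, the force and the opening at its end, in the units of the state.
- sense(): the state, without advancing time (a new reading comes with each control period).
- optics.capture(name): name is "scene" or "top" or "wrist"; returns a dict with "img" (384x512x3 uint8, blue, green, red), "fx", "fy", "cx", "cy" (pixels), "world_to_cam" (4x4, takes a point from world to camera coordinates). Camera axes: x right, y up, looking along -z (the intrinsics and any distortion apply to the point x, -y, -z); pixel columns grow to the right and rows downward; lengths in mm; the calibration is good to about 2 mm. A picture is of the moment at which its call begins. There is no depth.
- ctrl.finish_job(): hands the job in, once; it reports no verdict.
The state is a dict: "time_s": time; "joints": joint angles; "dq": joint speeds; "tau": joint torques, N m; "eef_pos": TCP position; "ee_rot": TCP orientation; "force": force on the tool from outside, world axes, zero at the start; "wrist_torque": the same for the moment, N m; "grip_width": opening from 0.0 (shut) to 1.0 (fully open).
Only numpy, scipy, OpenCV 4.12 (cv2) and the standard library are available. Lean on these libraries where they do the work, as an engineer would, in place of code of your own. Each camera call takes 0.05 s, during which the arm holds its last target. There are 200 camera calls.

## Working session

There is one attempt and no reset: what is moved stays moved. The work goes in short steps, Python scripts to look and compute and a tool call to move; the robot and the scene stay as the last step left them, time stands still between calls to the robot, and variables do not carry over. Pictures are saved under pics/ and viewed, about 8 in all and at most 12, crops included, and the job is handed in when it is done.

Besides the shell and the picture viewer there is one more tool, called after ">>>" as name([rows], argument=value, ...), one row to a line, values as JSON. play_rows: Moves the arm, as the interface text tells. Its arguments: {"type":"object","properties":{"plan":{"type":"array"},"grip_force":{"type":"number"}},"required":["plan"]}

```bash
ls; mkdir -p pics
python3 - <<'E'
from rig import sense, optics
import cv2, numpy as np
print(sense())
for n in ("scene","top"):
    c=optics.capture(n); cv2.imwrite(f"pics/{n}0.png",c["img"]); print(n,{k:(np.round(v,3).tolist() if k!='img' else 0) for k,v in c.items()})
a=cv2.imread("pics/scene0.png");b=cv2.imread("pics/top0.png")
E
```

```text
pics
{'time_s': 0.0, 'joints': array([ 1.08160739e+00,  3.13429327e-01,  1.49845102e+00, -2.75620731e-06,
        1.33097739e+00, -2.23380569e-01]), 'dq': array([-0.00021153, -0.00022275,  0.00073684,  0.00109807,  0.00013378,
       -0.00118403]), 'tau': array([ 9.03134569e-04, -4.12277627e+01, -2.59737450e+01, -1.63190757e-04,
        4.21080054e-03, -2.70320470e-05]), 'eef_pos': array([137.77014252, 506.29022829, 196.4404299 ]), 'ee_rot': array([-2.19373433e-04,  1.32512920e-01,  9.91181076e-01, -5.93286068e-04]), 'force': array([0.97787303, 0.57764302, 0.63922297]), 'wrist_torque': array([-0.00104979, -0.06749627,  0.00353734]), 'grip_width': 1.0031014486660699}
scene {'img': 0, 'fx': 492.687, 'fy': 492.687, 'cx': 259.004, 'cy': 192.344, 'world_to_cam': [[-0.611, 0.792, -0.007, 351.655], [-0.466, -0.353, 0.811, 168.049], [0.64, 0.499, 0.585, -1482.106], [0.0, 0.0, 0.0, 1.0]]}
top {'img': 0, 'fx': 467.182, 'fy': 467.182, 'cx': 257.996, 'cy': 193.742, 'world_to_cam': [[0.025, -1.0, 0.007, 27.259], [0.99, 0.026, 0.136, -586.981], [-0.136, 0.003, 0.991, -1327.641], [0.0, 0.0, 0.0, 1.0]]}
```

View pics/scene0.png

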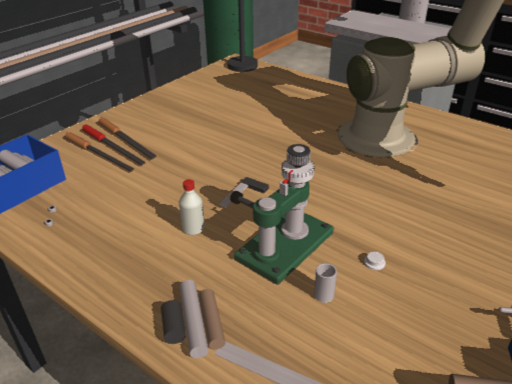

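View pics/top0.png

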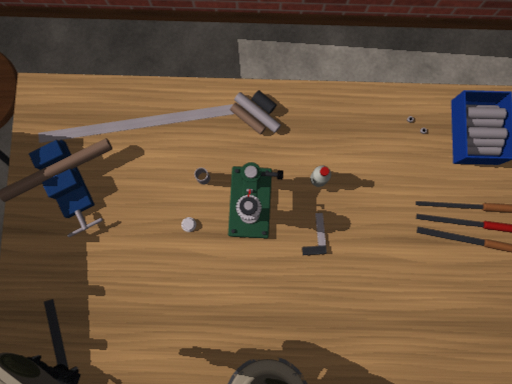

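The scene picture shows the gauge at about (285,220), with the wheel at (298,153). In the top view the wheel is at (248,207), the column at (251,171), the next shell at (203,176), the cup at (189,225), the oil at (321,176) and the square at (318,240).

```bash
cat > h.py <<'E'
from rig import sense, optics
import cv2, numpy as np
from scipy.spatial.transform import Rotation as R
def pix2w(c,u,v,z):
    W=np.array(c["world_to_cam"]); Rm=W[:3,:3]; t=W[:3,3]
    d=Rm.T@np.array([(u-c["cx"])/c["fx"],-(v-c["cy"])/c["fy"],-1.]); o=-Rm.T@t
    return o+d*(z-o[2])/d[2]
def w2pix(c,p):
    W=np.array(c["world_to_cam"]); q=W[:3,:3]@np.asarray(p,float)+W[:3,3]
    return np.array([c["cx"]+c["fx"]*q[0]/-q[2], c["cy"]+c["fy"]*q[1]/q[2]])
def crop(c,u,v,h,s):
    i=c["img"]; y0=max(0,int(v-h));x0=max(0,int(u-h)); return cv2.resize(i[y0:int(v+h),x0:int(u+h)],None,fx=s,fy=s,interpolation=cv2.INTER_CUBIC)
def tool():
    s=sense(); w,x,y,z=s["ee_rot"]; return s,R.from_quat([x,y,z,w])
E
python3 - <<'E'
from h import *
t=optics.capture("top"); s=optics.capture("scene")
for n,u,v,z in [("wheel",248,206.5,232),("ring",248,207,194),("col",251,171,165),("bl",230,237,22),("br",270,237,22),("tl",230,167,22),("next",202,175,68),("cup",189,225,18),("oil",322,173,130),("square",318,240,14)]:
    print(n,pix2w(t,u,v,z).round(1))
im=np.hstack([crop(t,250,200,40,5),crop(s,292,175,40,5)]); cv2.imwrite("pics/c1.png",im)
E
```

```text
wheel [526.9  67.  232. ]
ring [529.8  67.6 194. ]
col [629.8  62.8 165. ]
bl [458.7 120.8  22. ]
br [461.6   3.7  22. ]
tl [667.  127.7  22. ]
next [632.5 204.8  68. ]
cup [491.  242.8  18. ]
oil [ 635.9 -132.2  130. ]
square [ 456.7 -138.1   14. ]
```

View pics/c1.png

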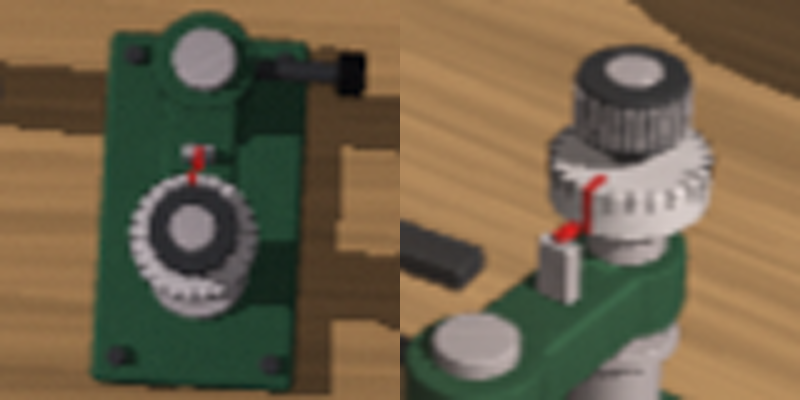

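The crop shows the zero line almost at the pointer: red line at (195,175) and pointer at (200,155). The gauge axis comes out near (528,66), within reach. Now moving above it.

>>> play_rows([
  [15, -17, 33, 0, 0, 0, 1],
  [20, -22, 26, 0, 0, 0, 1],
  [25, -28, 12, 0, 0, 0, 1],
  [26, -30, 5, 0, 0, 0, 1],
  [27, -30, 0, 0, 0, 0, 1],
])

```text
time_s: 0.62
eef_pos: [249.3, 376.9, 273.5]
ee_rot: [-0.001, 0.127, 0.992, -0.002]
force: [1.8, 1.0, 0.6]
grip_width: 1.001
```

>>> play_rows([
  [27, -30, 5, 0, 0, 0, 1],
  [27, -30, 5, 0, 0, 0, 1],
  [27, -30, 5, 0, 0, 0, 1],
  [27, -30, 0, 0, 0, 0, 1],
  [27, -30, 0, 0, 0, 0, 1],
])

```text
time_s: 1.03
eef_pos: [386.4, 220.5, 290.0]
ee_rot: [0.0, 0.126, 0.992, -0.002]
force: [-0.3, 0.7, -0.5]
grip_width: 1.001
```

>>> play_rows([
  [27, -30, 0, 0, 0, 0, 1],
  [27, -30, 0, 0, 0, 0, 1],
  [27, -30, 0, 0, 0, 0, 1],
  [20, -25, 0, 0, 0, 0, 1],
  [0, 0, 0, 0, 0, 0, 1],
])

```text
time_s: 1.45
eef_pos: [492.6, 94.8, 289.0]
ee_rot: [-0.0, 0.13, 0.992, -0.002]
force: [-0.1, 0.6, 0.4]
grip_width: 1.002
```

Run:
```python
from h import *
c=optics.capture("wrist"); cv2.imwrite("pics/w1.png",c["img"])
for p in [(528,66,232),(528,66,194),(628,64,165)]: print(p,w2pix(c,p).round(1))
print(sense()["eef_pos"],sense()["joints"], np.round(c["world_to_cam"],3).tolist(),c["fx"])
```

```text
(528, 66, 232) [235.3 244. ]
(528, 66, 194) [238.1 224.4]
(628, 64, 165) [263.  294.5]
[491.41067961  96.50051406 289.09912873] [-0.03817635  0.21025165  1.39289818 -0.0038489   1.53934776 -1.3495994 ] [[0.257, 0.967, -0.003, -216.122], [-0.914, 0.242, -0.325, 501.34], [-0.313, 0.086, 0.946, -321.825], [0.0, 0.0, 0.0, 1.0]] 325.61440762064916
```

View pics/w1.png

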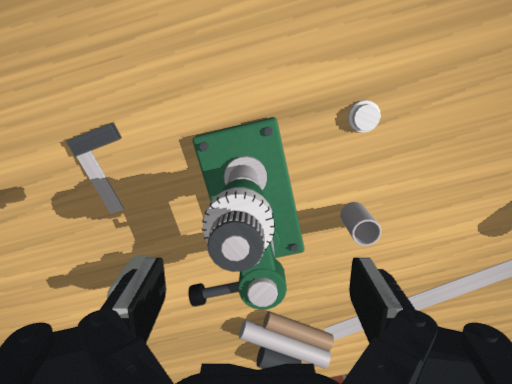

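The wrist view shows the wheel's cap centre at (236,248) (predicted (235,244)) and the column cap at (262,292). The line is hidden behind the wheel.

Run:
```python
from h import *
c=optics.capture("wrist");t=optics.capture("top");s=optics.capture("scene")
print(pix2w(c,236,248,232),pix2w(t,248.3,205.6,232),pix2w(s,252+235/5,135+70/5,232))
print(pix2w(c,262.5,292,165),pix2w(t,251,171.6,165),pix2w(s,252+77/5,135+340/5,165))
# base corners top
P={k:pix2w(t,*v,22)[:2] for k,v in dict(bl=(229,235.8),tl=(232.2,166.8),tr=(271.6,168.8),br=(268.6,237.4)).items()}
print(P); print(np.arctan2(*(P['tl']-P['bl'])[::-1]),np.arctan2(*(P['tr']-P['br'])[::-1]))
Q=[pix2w(c,*v,22)[:2] for v in [(194,137),(276,119),(302,248)]]
print(Q,np.arctan2(*(Q[2]-Q[1])[::-1]),np.arctan2(*(Q[1]-Q[0])[::-1]))
```

```text
[530.41733352  67.32316767 232.        ] [529.20496603  66.31845031 232.        ] [530.05778065  66.50423639 232.        ]
[623.47606283  66.23816541 165.        ] [628.21703522  62.75199629 165.        ] [638.39682264  69.91581929 165.        ]
{'bl': array([462.08323538, 123.85723197]), 'tl': array([667.7969407 , 121.14280444]), 'tr': array([664.80637465,   3.29104822]), 'br': array([460.33350995,   7.80328347])}
-0.013194405288633635 -0.02206406710710433
[array([458.62221768,  14.32691077]), array([463.81285111, 128.1429535 ]), array([662.15805711, 120.58264573])] -0.03809847311379042 1.5252224411821154
```

>>> play_rows([
  [24, -18, 0, 0, 0, 0, 1],
  [15, -12, 0, 0, 0, 0, 1],
  [0, 0, -15, 0, 0, 0, 1],
  [0, 0, 0, 0, 0, 0, 1],
  [0, 0, 0, 0, 0, 0, 1],
])

```text
time_s: 2.07
eef_pos: [527.1, 75.5, 277.4]
ee_rot: [0.002, 0.122, 0.993, -0.001]
force: [-0.7, 0.0, -0.1]
grip_width: 1.0
```

>>> play_rows([
  [3, -9, -10, 0, 0, 0, 1],
  [0, 0, -20, 0, 0, 0, 1],
  [0, 0, -20, 0, 0, 0, 1],
  [0, 0, -15, 0, 0, 0, 1],
  [0, 0, 0, 0, 0, 0, 1],
])

```text
time_s: 2.48
eef_pos: [529.1, 68.0, 212.2]
ee_rot: [0.005, 0.119, 0.993, -0.001]
force: [0.7, 0.1, -0.8]
grip_width: 0.999
```

>>> play_rows([
  [1, -1.5, -10, 0, 0, 0, 1],
  [0, 0, -5, 0, 0, 0, 1],
  [0, 0, 0, 0, 0, 0, 1],
  [0, 0, 0, 0, 0, 0, 0.5],
], grip_force=40)

```text
time_s: 2.82
eef_pos: [530.5, 66.5, 198.0]
ee_rot: [0.007, 0.118, 0.993, -0.001]
force: [0.4, -0.0, -0.1]
grip_width: 0.883
```

Run:
```python
from h import *
s=sense(); print({k:np.round(v,3).tolist() for k,v in s.items()})
```

```text
{'time_s': 2.817, 'joints': [-0.093, 0.326, 1.478, -0.002, 1.325, -1.427], 'dq': [0.0, -0.0, -0.003, 0.0, 0.001, -0.001], 'tau': [-0.019, -41.421, -25.676, -0.008, -0.074, -0.003], 'eef_pos': [530.536, 66.518, 197.958], 'ee_rot': [0.007, 0.118, 0.993, -0.001], 'force': [0.361, -0.019, -0.085], 'wrist_torque': [0.005, 0.056, -0.053], 'grip_width': 0.883}
```

>>> play_rows([
  [0, 0, 0, 0, 0, 0, -0.1],
  [0, 0, 0, 0, 0, 0, -1],
  [0, 0, 0, 0, 0, 0, -1],
  [0, 0, 0, 0, 0, 0, -1],
  [0, 0, 0, 0, 0, 0, -1],
], grip_force=40)

```text
time_s: 3.23
eef_pos: [531.5, 66.4, 200.1]
ee_rot: [0.008, 0.118, 0.993, -0.001]
force: [0.7, -0.0, -0.2]
grip_width: 0.144
```

```bash
cat > st.py <<'E'
from h import *
s,r=tool(); y=r.apply([0,1,0]); print("t",round(s["time_s"],2),"pos",s["eef_pos"].round(1),"jaw",round(np.arctan2(y[1],y[0]),3),"zdir",r.apply([0,0,1]).round(3),"F",s["force"].round(1),"T",s["wrist_torque"].round(3),"j6",s["joints"][5].round(3),"g",round(s["grip_width"],3), "tau6",s["tau"][5].round(3))
E
python3 st.py
```

```text
t 3.23 pos [531.5  66.4 200.1] jaw 1.334 zdir [ 0.017 -0.004 -1.   ] F [ 0.7 -0.  -0.2] T [-0.012  0.02   0.051] j6 -1.427 g 0.144 tau6 -0.0
```

```bash
python3 - <<'E'
from h import *
s=optics.capture("scene");w=optics.capture("wrist")
im=np.hstack([crop(s,295,150,50,4),cv2.resize(w["img"],(400,300))[:, :] if 0 else cv2.resize(w["img"],(533,400))[:,67:467]]); cv2.imwrite("pics/c2.png",im)
E
python3 st.py
```

```text
t 3.33 pos [531.5  66.5 200. ] jaw 1.335 zdir [ 0.017 -0.004 -1.   ] F [ 0.9 -0.1  0.6] T [-0.035 -0.023 -0.004] j6 -1.427 g 0.003 tau6 -0.0
```

View pics/c2.png

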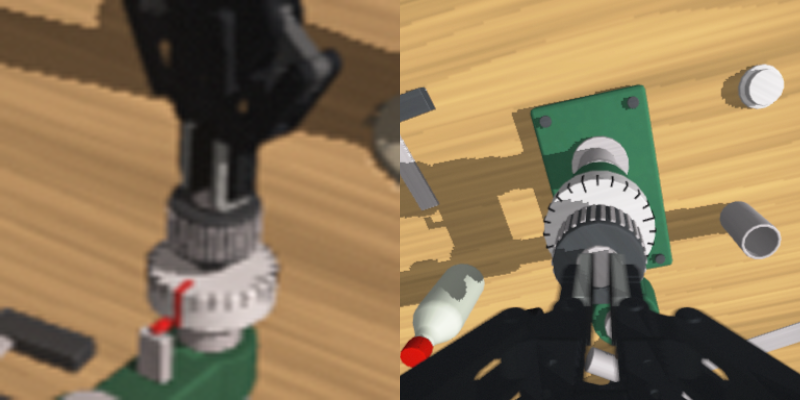

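```bash
python3 - <<'E'
from h import *
s=optics.capture("scene");w=optics.capture("wrist")
p=sense()["eef_pos"]
for z in (200,232,260):
    q=[p[0],p[1],z]; a=w2pix(s,q); b=w2pix(w,q); print(z,"scene crop",(a-[245,100])*4,"wrist crop",b*533/512-[67,0])
W=np.array(w["world_to_cam"]); print(-W[:3,:3].T@W[:3,3])
E
python3 st.py
```

```text
200 scene crop [211.85504884 251.90630084] wrist crop [202.45072514 236.16933833]
232 scene crop [214.42086361 197.07662181] wrist crop [202.84903404 265.01254783]
260 scene crop [216.74825078 147.34197504] wrist crop [203.33994892 300.56174206]
[448.40742758  85.15595345 376.09173007]
t 3.43 pos [531.4  66.5 199.9] jaw 1.334 zdir [ 0.016 -0.004 -1.   ] F [ 0.2 -0.3 -0.5] T [-0.006 -0.07  -0.016] j6 -1.427 g 0.002 tau6 -0.0
```

Run:
```python
from h import *
s=optics.capture("scene");w=optics.capture("wrist")
cv2.imwrite("pics/c3.png",np.hstack([crop(s,298,155,25,8),crop(w,258,250,50,4)]))
```

```text
(no output)
```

View pics/c3.png

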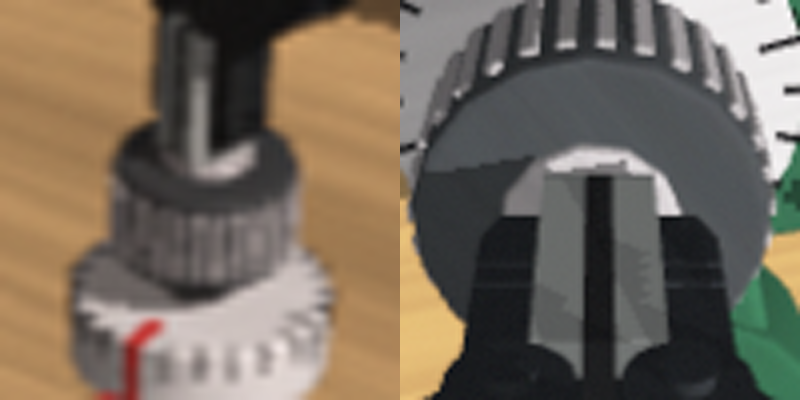

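The fingers are fully shut with the tips on the wheel's cap at z≈231, at pixel (298,151), while the reported TCP z is 200. So the real tips sit about 31 mm behind the reported TCP, and the pads closed above the wheel. The wheel and line haven't moved. I'll reopen, go about 30 mm lower and watch the force.

>>> play_rows([
  [0, 0, 12, 0, 0, 0, 1],
  [0, 0, 0, 0, 0, 0, 1],
  [0, 0, 0, 0, 0, 0, 1],
  [0, 0, 0, 0, 0, 0, 1],
  [0, 0, 0, 0, 0, 0, 1],
])

```text
time_s: 3.95
eef_pos: [531.0, 66.5, 210.8]
ee_rot: [0.007, 0.118, 0.993, -0.001]
force: [-0.0, 0.6, 0.1]
grip_width: 0.71
```

>>> play_rows([
  [0, 0, 0, 0, 0, 0, 1],
  [0, 0, 0, 0, 0, 0, 1],
  [0, 0, 0, 0, 0, 0, 1],
])

```text
time_s: 4.2
eef_pos: [530.7, 66.5, 209.9]
ee_rot: [0.007, 0.118, 0.993, -0.001]
force: [0.1, 0.3, 0.2]
grip_width: 1.001
```

>>> play_rows([
  [-1, 0, -12, 0, 0, 0, 1],
  [0, 0, -12, 0, 0, 0, 1],
  [0, 0, 0, 0, 0, 0, 1],
])

```text
time_s: 4.45
eef_pos: [529.8, 66.5, 185.3]
ee_rot: [0.007, 0.118, 0.993, -0.001]
force: [0.2, 0.2, 0.2]
grip_width: 1.0
```

```bash
python3 st.py
python3 - <<'E'
from h import *
s=optics.capture("scene");w=optics.capture("wrist")
cv2.imwrite("pics/c4.png",np.hstack([crop(s,298,140,50,4),crop(w,256,200,184,400/368)]))
E
```

```text
t 4.45 pos [529.8  66.5 185.3] jaw 1.334 zdir [ 0.014 -0.004 -1.   ] F [0.2 0.2 0.2] T [-0.012  0.031  0.004] j6 -1.427 g 1.0 tau6 0.001
```

View pics/c4.png

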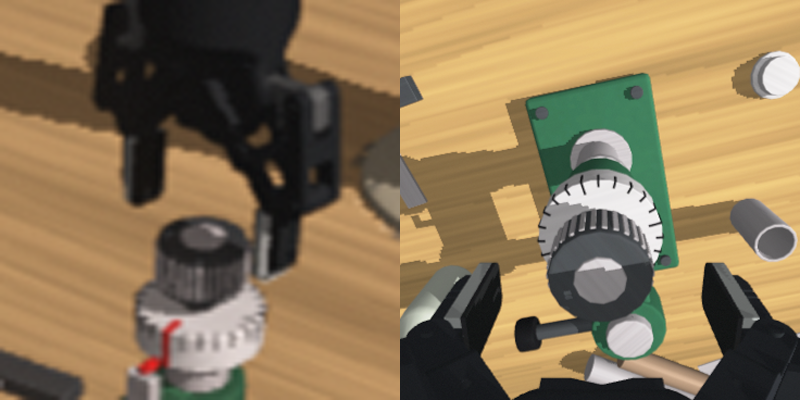

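The open tips sit at z≈232, level with the wheel top: right finger tip at (265,275), left at (143,203) in the crop. The ~32 mm offset is confirmed (about 47 mm when open), and the gripper body is well clear. Going down a further 20 mm and gripping.

>>> play_rows([
  [0, 0, -10, 0, 0, 0, 1],
  [0, 0, -10, 0, 0, 0, 1],
  [0, 0, 0, 0, 0, 0, 0],
  [0, 0, 0, 0, 0, 0, -1],
  [0, 0, 0, 0, 0, 0, -1],
], grip_force=40)

```text
time_s: 4.97
eef_pos: [531.3, 66.4, 166.7]
ee_rot: [0.01, 0.118, 0.993, -0.001]
force: [-0.8, -0.1, 0.7]
grip_width: 0.601
```

>>> play_rows([
  [0, 0, 0, 0, 0, 0, -1],
  [0, 0, 0, 0, 0, 0, -1],
  [0, 0, 0, 0, 0, 0, -1],
])

```text
time_s: 5.22
eef_pos: [531.1, 65.4, 167.3]
ee_rot: [0.01, 0.118, 0.993, -0.002]
force: [0.9, 0.2, -2.4]
grip_width: 0.524
```

```bash
python3 st.py
```

```text
t 5.22 pos [531.1  65.4 167.3] jaw 1.334 zdir [ 0.019 -0.006 -1.   ] F [ 0.9  0.2 -2.4] T [-0.042 -0.104 -0.035] j6 -1.427 g 0.524 tau6 -0.026
```

>>> play_rows([
  [0, 0, 0, 0, 0.019, 0, -1],
  [0, 0, 0, 0, 0, -0.08, -1],
  [0, 0, 0, 0, 0, -0.1, -1],
  [0, 0, 0, 0, 0, -0.1, -1],
  [0, 0, 0, 0, 0, -0.1, -1],
])

```text
time_s: 5.63
eef_pos: [529.6, 65.5, 167.2]
ee_rot: [-0.005, 0.309, 0.951, -0.003]
force: [-2.6, -0.0, -1.3]
grip_width: 0.527
```

```bash
python3 st.py
```

```text
t 5.63 pos [529.6  65.5 167.2] jaw 0.943 zdir [-0.011 -0.004 -1.   ] F [-2.6 -0.  -1.3] T [ 0.033 -0.076  0.21 ] j6 -1.036 g 0.527 tau6 -1.456
```

>>> play_rows([
  [0, 0, 0, 0, 0, -0.1, -1],
  [0, 0, 0, 0, 0, -0.1, -1],
  [0, 0, 0, 0, 0, -0.1, -1],
  [0, 0, 0, 0, 0, -0.1, -1],
  [0, 0, 0, 0, 0, -0.06, -1],
])

```text
time_s: 6.05
eef_pos: [529.2, 65.7, 167.2]
ee_rot: [-0.008, 0.528, 0.849, -0.003]
force: [-2.8, -1.0, -2.5]
grip_width: 0.527
```

```bash
python3 st.py
```

```text
t 6.05 pos [529.2  65.7 167.2] jaw 0.459 zdir [-0.017  0.003 -1.   ] F [-2.8 -1.  -2.5] T [-0.135 -0.324  0.261] j6 -0.557 g 0.527 tau6 -0.286
```

>>> play_rows([
  [0, 0, 0, 0, 0, -0.06, -1],
  [0, 0, 0, 0, 0, -0.06, -1],
])

```text
time_s: 6.22
eef_pos: [529.1, 65.8, 167.2]
ee_rot: [-0.009, 0.58, 0.815, -0.003]
force: [-3.5, -0.1, -1.2]
grip_width: 0.526
```

```bash
python3 st.py
```

```text
t 6.22 pos [529.1  65.8 167.2] jaw 0.334 zdir [-0.018  0.005 -1.   ] F [-3.5 -0.1 -1.2] T [-0.119 -0.316  0.244] j6 -0.433 g 0.526 tau6 -0.743
```

```bash
cat > avg.py <<'E'
from h import *
L=[]
for i in range(5):
    optics.capture("top"); L.append(sense()["wrist_torque"][2])
print("Tz",np.round(L,3),np.mean(L).round(3)); exec(open("st.py").read())
E
python3 avg.py
```

```text
Tz [-0.165 -0.205 -0.196 -0.188 -0.102] -0.171
t 6.47 pos [529.2  65.8 167.2] jaw 0.338 zdir [-0.017  0.005 -1.   ] F [-2.7 -0.3 -1.4] T [-0.053 -0.265 -0.102] j6 -0.437 g 0.527 tau6 -0.158
```

>>> play_rows([
  [0, 0, 0, 0, 0, -0.04, -1],
  [0, 0, 0, 0, 0, -0.04, -1],
])

```text
time_s: 6.63
eef_pos: [529.1, 65.8, 167.2]
ee_rot: [-0.009, 0.609, 0.793, -0.003]
force: [-3.1, -0.6, -1.2]
grip_width: 0.527
```

```bash
python3 st.py
```

```text
t 6.63 pos [529.1  65.8 167.2] jaw 0.261 zdir [-0.017  0.006 -1.   ] F [-3.1 -0.6 -1.2] T [-0.132 -0.237  0.199] j6 -0.36 g 0.527 tau6 -0.459
```

>>> play_rows([
  [0, 0, 0, 0, 0, -0.04, -1],
])

```text
time_s: 6.72
eef_pos: [529.1, 65.9, 167.2]
ee_rot: [-0.009, 0.625, 0.781, -0.003]
force: [-3.0, 0.7, -1.8]
grip_width: 0.529
```

```bash
python3 st.py
```

```text
t 6.72 pos [529.1  65.9 167.2] jaw 0.221 zdir [-0.017  0.007 -1.   ] F [-3.   0.7 -1.8] T [-0.092 -0.354  0.258] j6 -0.321 g 0.529 tau6 -0.443
```

>>> play_rows([
  [0, 0, 0, 0, 0, -0.04, -1],
])

```text
time_s: 6.8
eef_pos: [529.1, 65.9, 167.2]
ee_rot: [-0.009, 0.64, 0.768, -0.003]
force: [-3.3, 0.1, -0.4]
grip_width: 0.523
```

```bash
python3 st.py
```

```text
t 6.8 pos [529.1  65.9 167.2] jaw 0.181 zdir [-0.017  0.007 -1.   ] F [-3.3  0.1 -0.4] T [-0.106 -0.347  0.216] j6 -0.282 g 0.523 tau6 -0.423
```

>>> play_rows([
  [0, 0, 0, 0, 0, -0.04, -1],
])

```text
time_s: 6.88
eef_pos: [529.1, 65.9, 167.2]
ee_rot: [-0.009, 0.655, 0.755, -0.003]
force: [-2.8, 0.5, -2.4]
grip_width: 0.527
```

```bash
python3 st.py
```

```text
t 6.88 pos [529.1  65.9 167.2] jaw 0.141 zdir [-0.017  0.008 -1.   ] F [-2.8  0.5 -2.4] T [-0.18  -0.346  0.25 ] j6 -0.242 g 0.527 tau6 -0.421
```

>>> play_rows([
  [0, 0, 0, 0, 0, -0.04, -1],
])

```text
time_s: 6.97
eef_pos: [529.1, 65.9, 167.2]
ee_rot: [-0.009, 0.67, 0.742, -0.003]
force: [-3.4, -0.5, -2.3]
grip_width: 0.532
```

```bash
python3 st.py
```

```text
t 6.97 pos [529.1  65.9 167.2] jaw 0.101 zdir [-0.017  0.008 -1.   ] F [-3.4 -0.5 -2.3] T [-0.232 -0.295  0.253] j6 -0.203 g 0.532 tau6 -0.42
```

>>> play_rows([
  [0, 0, 0, 0, 0, -0.04, -1],
])

```text
time_s: 7.05
eef_pos: [529.1, 65.9, 167.1]
ee_rot: [-0.009, 0.685, 0.728, -0.003]
force: [-3.4, -0.4, -1.9]
grip_width: 0.525
```

```bash
python3 st.py
```

```text
t 7.05 pos [529.1  65.9 167.1] jaw 0.062 zdir [-0.016  0.008 -1.   ] F [-3.4 -0.4 -1.9] T [-0.165 -0.289  0.209] j6 -0.163 g 0.525 tau6 -0.42
```

>>> play_rows([
  [0, 0, 0, 0, 0, -0.04, -1],
])

```text
time_s: 7.13
eef_pos: [529.1, 66.0, 167.2]
ee_rot: [-0.009, 0.699, 0.715, -0.002]
force: [-3.4, 0.4, -1.2]
grip_width: 0.521
```

```bash
python3 st.py
```

```text
t 7.13 pos [529.1  66.  167.2] jaw 0.022 zdir [-0.016  0.009 -1.   ] F [-3.4  0.4 -1.2] T [-0.219 -0.346  0.189] j6 -0.124 g 0.521 tau6 -0.42
```

>>> play_rows([
  [0, 0, 0, 0, 0, -0.04, -1],
])

```text
time_s: 7.22
eef_pos: [529.1, 66.0, 167.2]
ee_rot: [-0.009, 0.713, 0.701, -0.002]
force: [-3.2, -0.3, -1.9]
grip_width: 0.529
```

```bash
python3 st.py
```

```text
t 7.22 pos [529.1  66.  167.2] jaw -0.018 zdir [-0.016  0.009 -1.   ] F [-3.2 -0.3 -1.9] T [-0.235 -0.323  0.192] j6 -0.084 g 0.529 tau6 -0.42
```

>>> play_rows([
  [0, 0, 0, 0, 0, -0.04, -1],
  [0, 0, 0, 0, 0, -0.04, -1],
])

```text
time_s: 7.38
eef_pos: [529.1, 66.0, 167.2]
ee_rot: [-0.009, 0.741, 0.672, -0.002]
force: [-2.6, 0.8, -2.1]
grip_width: 0.527
```

```bash
python3 st.py
```

```text
t 7.38 pos [529.1  66.  167.2] jaw -0.097 zdir [-0.015  0.01  -1.   ] F [-2.6  0.8 -2.1] T [-0.269 -0.373  0.212] j6 -0.005 g 0.527 tau6 -0.421
```

>>> play_rows([
  [0, 0, 0, 0, 0, -0.04, -1],
])

```text
time_s: 7.47
eef_pos: [529.1, 66.0, 167.2]
ee_rot: [-0.009, 0.754, 0.657, -0.002]
force: [-3.2, 0.1, -2.5]
grip_width: 0.528
```

```bash
python3 st.py
```

```text
t 7.47 pos [529.1  66.  167.2] jaw -0.137 zdir [-0.015  0.01  -1.   ] F [-3.2  0.1 -2.5] T [-0.274 -0.352  0.202] j6 0.034 g 0.528 tau6 -0.421
```

>>> play_rows([
  [0, 0, 0, 0, 0, -0.04, -1],
])

```text
time_s: 7.55
eef_pos: [529.1, 66.0, 167.2]
ee_rot: [-0.009, 0.767, 0.642, -0.002]
force: [-2.8, 1.3, -1.6]
grip_width: 0.529
```

```bash
python3 st.py
```

```text
t 7.55 pos [529.1  66.  167.2] jaw -0.177 zdir [-0.015  0.01  -1.   ] F [-2.8  1.3 -1.6] T [-0.277 -0.376  0.179] j6 0.074 g 0.529 tau6 -0.418
```

>>> play_rows([
  [0, 0, 0, 0, 0, -0.04, -1],
])

```text
time_s: 7.63
eef_pos: [529.1, 66.0, 167.2]
ee_rot: [-0.008, 0.779, 0.627, -0.002]
force: [-3.1, 0.5, -3.2]
grip_width: 0.526
```

```bash
python3 st.py
```

```text
t 7.63 pos [529.1  66.  167.2] jaw -0.217 zdir [-0.014  0.01  -1.   ] F [-3.1  0.5 -3.2] T [-0.33  -0.314  0.285] j6 0.113 g 0.526 tau6 -0.394
```

>>> play_rows([
  [0, 0, 0, 0, 0, -0.04, -1],
])

```text
time_s: 7.72
eef_pos: [529.1, 66.0, 167.2]
ee_rot: [-0.008, 0.792, 0.611, -0.002]
force: [-3.0, 0.4, -2.3]
grip_width: 0.525
```

```bash
python3 st.py
```

```text
t 7.72 pos [529.1  66.  167.2] jaw -0.256 zdir [-0.014  0.01  -1.   ] F [-3.   0.4 -2.3] T [-0.344 -0.299  0.241] j6 0.153 g 0.525 tau6 -0.371
```

>>> play_rows([
  [0, 0, 0, 0, 0, -0.04, -1],
])

```text
time_s: 7.8
eef_pos: [529.1, 66.1, 167.2]
ee_rot: [-0.008, 0.804, 0.595, -0.002]
force: [-2.2, 0.9, -2.8]
grip_width: 0.525
```

```bash
python3 st.py
```

```text
t 7.8 pos [529.1  66.1 167.2] jaw -0.296 zdir [-0.014  0.01  -1.   ] F [-2.2  0.9 -2.8] T [-0.363 -0.345  0.269] j6 0.192 g 0.525 tau6 -0.349
```

Contact is unmistakable: tau6 was steady at −0.420, then rose 0.023 per 0.04 rad from jaw ≈ −0.175. It is now 0.071 N m over free turning, so one more small step.

>>> play_rows([
  [0, 0, 0, 0, 0, -0.034, -1],
])

```text
time_s: 7.88
eef_pos: [529.1, 66.0, 167.1]
ee_rot: [-0.008, 0.813, 0.582, -0.002]
force: [-2.2, 0.9, -2.3]
grip_width: 0.527
```

```bash
python3 st.py
```

```text
t 7.88 pos [529.1  66.  167.1] jaw -0.329 zdir [-0.013  0.01  -1.   ] F [-2.2  0.9 -2.3] T [-0.427 -0.304  0.313] j6 0.226 g 0.527 tau6 -0.159
```

>>> play_rows([
  [0, 0, 0, 0, 0, 0, -1],
  [0, 0, 0, 0, 0, 0, -1],
])

```text
time_s: 8.05
eef_pos: [529.1, 66.0, 167.2]
ee_rot: [-0.008, 0.813, 0.583, -0.003]
force: [-2.7, 1.2, -2.6]
grip_width: 0.526
```

```bash
python3 st.py
```

```text
t 8.05 pos [529.1  66.  167.2] jaw -0.327 zdir [-0.014  0.01  -1.   ] F [-2.7  1.2 -2.6] T [-0.395 -0.293 -0.12 ] j6 0.224 g 0.526 tau6 -0.021
```

Stopped 0.155 rad past contact, which is about 0.09 N m over. Releasing straight, then looking for the zero line.

>>> play_rows([
  [0, 0, 0, 0, 0, 0, 0.3],
  [0, 0, 0, 0, 0, 0, 1],
  [0, 0, 0, 0, 0, 0, 1],
  [0, 0, 0, 0, 0, 0, 1],
  [0, 0, 0, 0, 0, 0, 1],
])

```text
time_s: 8.47
eef_pos: [530.0, 66.1, 168.0]
ee_rot: [-0.008, 0.811, 0.584, -0.002]
force: [0.1, 0.1, -0.2]
grip_width: 1.003
```

>>> play_rows([
  [1, 0.5, -5, 0.01, -0.012, 0, 1],
  [0, 0, 0, 0, 0, 0, 1],
])

```text
time_s: 8.63
eef_pos: [531.4, 66.6, 163.2]
ee_rot: [-0.008, 0.811, 0.585, 0.007]
force: [0.3, 0.0, 0.3]
grip_width: 0.999
```

```bash
python3 st.py
python3 - <<'E'
from h import *
w=optics.capture("wrist");t=optics.capture("top")
for n,c in (("w",w),("t",t)):
  for a in (0,-1.0,-1.3,-1.6,-1.9):
    print(n,a,w2pix(c,[530+33*np.cos(a),66.7+33*np.sin(a),194]).round(1),w2pix(c,[530,66.7,194]).round(1))
  h=cv2.cvtColor(c["img"],cv2.COLOR_BGR2HSV); m=((h[...,0]<8)|(h[...,0]>172))&(h[...,1]>140)&(h[...,2]>70)
  k,l,st,ce=cv2.connectedComponentsWithStats(m.astype(np.uint8)); print(n,[(st[i].tolist(),ce[i].round(1).tolist()) for i in range(1,k)])
u,v=w2pix(w,[530,66.7,194])
cv2.imwrite("pics/c5.png",crop(w,u,v,60,5))
E
```

```text
t 8.63 pos [531.4  66.6 163.2] jaw -0.322 zdir [ 0.001  0.021 -1.   ] F [0.3 0.  0.3] T [ 0.002  0.002 -0.027] j6 0.21 g 0.999 tau6 -0.101
w 0 [313.8 234.5] [251.1 253.1]
w -1.0 [300.  288.5] [251.1 253.1]
w -1.3 [285.9 299.2] [251.1 253.1]
w -1.6 [269.1 305.9] [251.1 253.1]
w -1.9 [251. 308.] [251.1 253.1]
w [([318, 216, 24, 15, 238], [329.7, 222.3])]
t 0 [248.7 194.3] [248.4 206.9]
t -1.0 [259.3 200.3] [248.4 206.9]
t -1.3 [260.7 203.8] [248.4 206.9]
t -1.6 [261.1 207.6] [248.4 206.9]
t -1.9 [260.3 211.3] [248.4 206.9]
t [([30, 0, 2, 2, 3], [30.3, 0.3]), ([34, 0, 18, 3, 35], [42.7, 0.8]), ([55, 0, 5, 3, 10], [56.9, 1.0]), ([66, 0, 15, 4, 24], [72.8, 1.5]), ([84, 0, 21, 4, 63], [94.1, 1.6]), ([109, 0, 2, 1, 2], [109.5, 0.0]), ([125, 1, 6, 3, 9], [127.4, 1.9]), ([132, 0, 7, 5, 19], [135.3, 2.5]), ([141, 0, 8, 6, 24], [143.8, 3.3]), ([174, 1, 3, 1, 3], [175.0, 1.0]), ([261, 0, 2, 1, 2], [261.5, 0.0]), ([272, 0, 1, 1, 1], [272.0, 0.0]), ([275, 0, 26, 2, 44], [288.7, 0.4]), ([350, 0, 4, 2, 5], [351.6, 0.6]), ([367, 0, 4, 2, 5], [368.6, 0.2]), ([439, 0, 41, 6, 114], [458.7, 3.0]), ([115,
[... 568 characters left out ...]
26, 7, 6, 2, 7], [328.6, 7.1]), ([349, 6, 3, 2, 4], [350.2, 6.2]), ([369, 7, 40, 6, 182], [387.4, 9.1]), ([283, 8, 1, 1, 1], [283.0, 8.0]), ([361, 9, 1, 1, 1], [361.0, 9.0]), ([411, 8, 20, 5, 53], [419.1, 9.7]), ([429, 8, 24, 6, 71], [440.1, 10.7]), ([458, 9, 1, 1, 1], [458.0, 9.0]), ([328, 10, 1, 1, 1], [328.0, 10.0]), ([332, 10, 1, 1, 1], [332.0, 10.0]), ([336, 10, 1, 1, 1], [336.0, 10.0]), ([339, 10, 2, 1, 2], [339.5, 10.0]), ([351, 10, 2, 1, 2], [351.5, 10.0]), ([454, 13, 1, 1, 1], [454.0, 13.0]), ([462, 12, 2, 2, 4], [462.5, 12.5]), ([479, 12, 2, 2, 2], [479.5, 12.5]), ([486, 14, 2, 1, 2], [486.5, 14.0]), ([320, 167, 9, 9, 62], [324.3, 171.0]), ([483, 221, 29, 11, 226], [497.3, 226.1])]
```

View pics/c5.png

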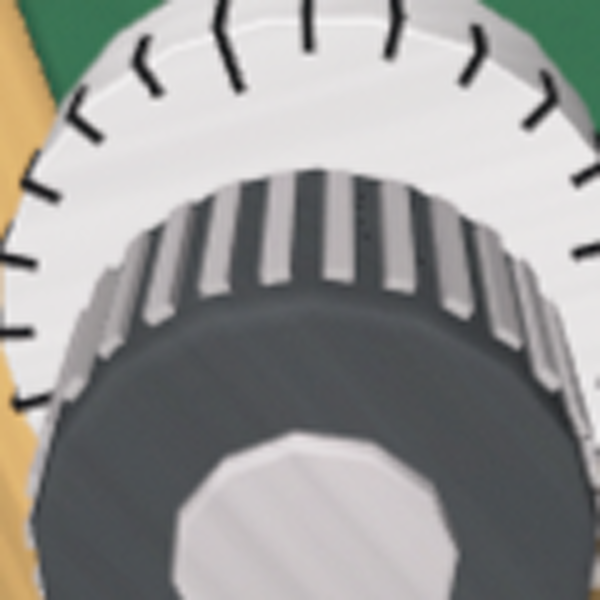

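The wrist crop shows the ring with black divisions only; the red line is hidden behind the wheel, as expected after 1.66 rad. Lowering the open fingers to the ring, tips kept above the pointer and bracket, and gripping lightly.

>>> play_rows([
  [-1, 0, -8, -0.021, 0, 0, 1],
  [0, 0, -8, 0, 0, 0, 1],
  [0, 0, -6, 0, 0, 0, 1],
  [0, 0, 0, 0, 0, 0, 1],
  [0, 0, 0, 0, 0, 0, 0.6],
], grip_force=20)

```text
time_s: 9.15
eef_pos: [530.5, 66.8, 139.7]
ee_rot: [0.002, 0.811, 0.585, -0.001]
force: [-0.6, -0.1, -0.4]
grip_width: 0.884
```

```bash
python3 st.py
python3 - <<'E'
from h import *
s=optics.capture("scene")
cv2.imwrite("pics/c6.png",crop(s,298,150,45,8))
# initial zero line angle from first scene picture
class D(dict):pass
for a in np.arange(-.5,.6,.1): print(round(a,1),w2pix(s,[530+33*np.cos(a),66.7+33*np.sin(a),194]).round(1),w2pix(s,[530+33*np.cos(a),66.7+33*np.sin(a),176]).round(1))
i=cv2.imread("pics/scene0.png");h=cv2.cvtColor(i,cv2.COLOR_BGR2HSV)
m=((h[...,0]<8)|(h[...,0]>172))&(h[...,1]>120)&(h[...,2]>60)
for y in range(165,190):
    xs=np.where(m[y,270:320])[0]+270
    if len(xs): print(y,xs.tolist())
E
```

```text
t 9.15 pos [530.5  66.8 139.7] jaw -0.321 zdir [ 0.001 -0.004 -1.   ] F [-0.6 -0.1 -0.4] T [ 0.02   0.007 -0.019] j6 0.231 g 0.884 tau6 0.006
-0.5 [283.7 168.9] [283.4 176.4]
-0.4 [284.4 169.7] [284.2 177.2]
-0.3 [285.4 170.5] [285.2 178. ]
-0.2 [286.5 171.2] [286.2 178.7]
-0.1 [287.7 171.8] [287.4 179.3]
-0.0 [289.  172.4] [288.7 179.9]
0.1 [290.4 172.9] [290.1 180.5]
0.2 [291.9 173.4] [291.6 180.9]
0.3 [293.5 173.7] [293.2 181.3]
0.4 [295.1 174. ] [294.8 181.5]
0.5 [296.8 174.2] [296.4 181.7]
170 [291, 292]
171 [290, 291, 292]
172 [289, 290]
173 [289]
174 [289]
175 [289]
176 [289]
177 [289]
178 [289]
179 [285, 286, 287, 288, 289]
180 [284, 285, 286, 287, 288, 289]
181 [282, 283, 284, 285, 286, 287, 288, 289]
182 [283, 284, 285, 286, 287]
```

View pics/c6.png

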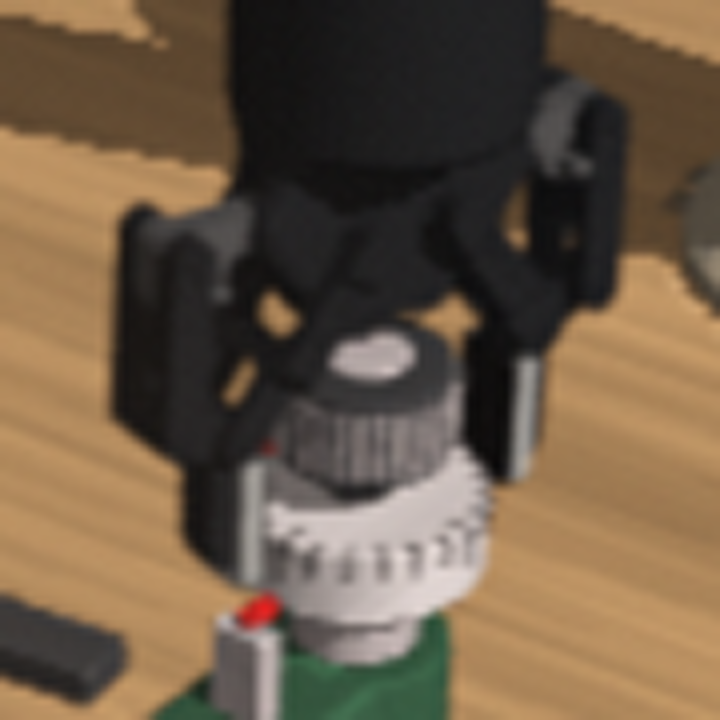

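The fingers straddle the ring with tips just above the pointer (red at (262,608)). A bit of the red line shows at (268,448) on the −y side. At the start the line stood at about 0.0 rad, right at the pointer. Gripping, then turning counter-clockwise about 1.64 rad.

>>> play_rows([
  [0, 0, 0, 0, 0, 0, 0.5],
  [0, 0, 0, 0, 0, 0, 0.2],
  [0, 0, 0, 0, 0, 0, 0.2],
  [0, 0, 0, 0, 0, 0, 0.2],
  [0, 0, 0, 0, 0, 0, 0.2],
], grip_force=20)

```text
time_s: 9.62
eef_pos: [530.3, 66.9, 140.1]
ee_rot: [0.002, 0.811, 0.585, -0.001]
force: [-0.8, -0.0, -0.7]
grip_width: 0.765
```

```bash
python3 st.py
```

```text
t 9.62 pos [530.3  66.9 140.1] jaw -0.322 zdir [ 0.001 -0.003 -1.   ] F [-0.8 -0.  -0.7] T [0.051 0.056 0.021] j6 0.231 g 0.765 tau6 0.024
```

>>> play_rows([
  [0, 0, 0, 0, 0, 0.06, 0.2],
  [0, 0, 0, 0, 0, 0.08, 0.2],
])

```text
time_s: 9.78
eef_pos: [530.1, 66.9, 140.2]
ee_rot: [0.001, 0.768, 0.641, -0.001]
force: [-1.0, 0.4, 0.1]
grip_width: 0.762
```

```bash
python3 st.py
```

```text
t 9.78 pos [530.1  66.9 140.2] jaw -0.179 zdir [ 0.001 -0.003 -1.   ] F [-1.   0.4  0.1] T [ 0.096  0.208 -0.043] j6 0.088 g 0.762 tau6 1.601
```

>>> play_rows([
  [0, 0, 0, 0, 0, 0.1, 0.2],
  [0, 0, 0, 0, 0, 0.1, 0.2],
  [0, 0, 0, 0, 0, 0.1, 0.2],
  [0, 0, 0, 0, 0, 0.1, 0.2],
  [0, 0, 0, 0, 0, 0.1, 0.2],
])

```text
time_s: 10.2
eef_pos: [529.5, 66.9, 140.1]
ee_rot: [0.001, 0.576, 0.818, -0.001]
force: [-1.6, -0.8, -0.1]
grip_width: 0.762
```

>>> play_rows([
  [0, 0, 0, 0, 0, 0.1, 0.2],
  [0, 0, 0, 0, 0, 0.1, 0.2],
  [0, 0, 0, 0, 0, 0.1, 0.2],
  [0, 0, 0, 0, 0, 0.1, 0.2],
  [0, 0, 0, 0, 0, 0.1, 0.2],
])

```text
time_s: 10.62
eef_pos: [528.9, 66.6, 140.1]
ee_rot: [0.001, 0.344, 0.939, -0.001]
force: [-1.4, -0.7, -0.2]
grip_width: 0.762
```

>>> play_rows([
  [0, 0, 0, 0, 0, 0.1, 0.2],
  [0, 0, 0, 0, 0, 0.1, 0.2],
  [0, 0, 0, 0, 0, 0.1, 0.2],
  [0, 0, 0, 0, 0, 0.06, 0.2],
  [0, 0, 0, 0, 0, 0, 0.2],
])

```text
time_s: 11.03
eef_pos: [528.7, 66.1, 140.1]
ee_rot: [0.001, 0.159, 0.987, -0.001]
force: [-1.0, 0.9, -0.9]
grip_width: 0.765
```

```bash
python3 st.py;  python3 - <<'E'
from h import *
s=optics.capture("scene")
cv2.imwrite("pics/c7.png",crop(s,292,168,22,16))
h=cv2.cvtColor(s["img"],cv2.COLOR_BGR2HSV)
m=((h[...,0]<8)|(h[...,0]>172))&(h[...,1]>120)&(h[...,2]>60)
for y in range(160,190):
    xs=np.where(m[y,270:320])[0]+270
    if len(xs): print(y,xs.tolist())
E
```

```text
t 11.03 pos [528.7  66.1 140.1] jaw 1.252 zdir [ 0.001 -0.003 -1.   ] F [-1.   0.9 -0.9] T [ 0.166 -0.014  0.066] j6 -1.345 g 0.765 tau6 -0.797
170 [290, 291]
171 [289, 290]
172 [288, 289]
173 [288]
174 [288]
175 [288]
176 [287, 288]
177 [287, 288]
178 [287, 288]
179 [285, 286, 287, 288]
180 [284, 285, 286, 287, 288]
181 [283, 284, 285, 286, 287, 288]
182 [283, 284, 285, 286, 287]
```

View pics/c7.png

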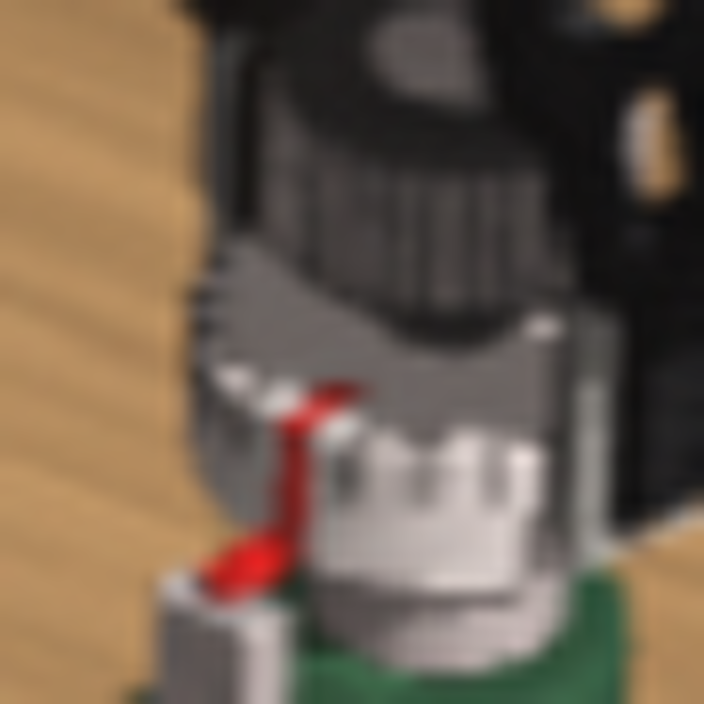

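The crop shows the line at x≈288.2 px running straight down into the pointer's tip at (287,179). Next I'll measure line and pointer against a projected model, with the calibration offset removed using the wheel cap.

```bash
cat > line.py <<'E'
from h import *
def red(i):
    f=i.astype(float); return np.clip(f[...,2]-np.maximum(f[...,1],f[...,0]),0,None)
def rowc(i,r,x0,x1):
    w=red(i)[r,x0:x1]; w[w<12]=0; return (w*np.arange(x0,x1)).sum()/w.sum() if w.sum()>0 else np.nan
s=optics.capture("scene"); i0=cv2.imread("pics/scene0.png")
P=lambda r,a,z:w2pix(s,[530+r*np.cos(a),66.6+r*np.sin(a),z])
# cap disc centroid on initial image
g=cv2.cvtColor(i0,cv2.COLOR_BGR2GRAY); 
_,m=cv2.threshold(g[142:157,286:312],120,255,cv2.THRESH_BINARY)
k,l,st,ce=cv2.connectedComponentsWithStats(m); print("cap",[(st[j][4],(ce[j]+[286,142]).round(2)) for j in range(1,k)],"pred",P(0,0,232).round(2))
# base plate outline (green) min-area not perspective; ring silhouette width at row near z184 side
for n,im in (("init",i0),("now",s["img"])):
    print(n,[(r,round(rowc(im,r,284,296),2)) for r in range(173,179)])
    w=red(im)[178:186,278:291].copy(); w[w<60]=0; Y,X=np.mgrid[178:186,278:291]; print(" ptr centroid",((w*X).sum()/w.sum()).round(2),((w*Y).sum()/w.sum()).round(2))
for a in (-.1,-.05,0,.05): print(a,"line z190,z180",P(33,a,190).round(2),P(33,a,180).round(2),"ptr tip/mid/base z180",P(36.5,a,180).round(2),P(42,a,180).round(2),P(47,a,180).round(2))
E
python3 line.py
```

```text
cap [(np.int32(75), array([300.28, 145.28])), (np.int32(2), array([286. , 147.5])), (np.int32(51), array([298.41, 148.59])), (np.int32(1), array([286., 152.]))] pred [299.06 149.  ]
init [(173, np.float64(289.49)), (174, np.float64(289.17)), (175, np.float64(289.02)), (176, np.float64(288.95)), (177, np.float64(288.96)), (178, np.float64(287.78))]
 ptr centroid 285.61 180.56
now [(173, np.float64(287.98)), (174, np.float64(288.82)), (175, np.float64(287.79)), (176, np.float64(287.77)), (177, np.float64(287.75)), (178, np.float64(287.0))]
 ptr centroid 285.27 180.61
-0.1 line z190,z180 [287.58 173.49] [287.45 177.66] ptr tip/mid/base z180 [286.3  178.38] [284.49 179.52] [282.84 180.57]
-0.05 line z190,z180 [288.23 173.8 ] [288.09 177.97] ptr tip/mid/base z180 [287.01 178.72] [285.31 179.92] [283.75 181.01]
0 line z190,z180 [288.9  174.08] [288.75 178.26] ptr tip/mid/base z180 [287.75 179.05] [286.16 180.29] [284.7  181.43]
0.05 line z190,z180 [289.59 174.35] [289.45 178.53] ptr tip/mid/base z180 [288.51 179.35] [287.04 180.64] [285.69 181.82]
```

Line is at about −0.05 rad and the pointer at about −0.02 ± 0.03, which the scene camera can't settle. I'll release the ring and swing the wrist camera round to the pointer side for a close look.

>>> play_rows([
  [0, 0, 0, 0, 0, 0, 0.6],
  [0, 0, 0, 0, 0, 0, 1],
  [0, 0, 0, 0, 0, 0, 1],
  [0, 0, 0, 0, 0, 0, 1],
  [1, 0.5, 12, 0, 0, 0, 1],
])

```text
time_s: 11.55
eef_pos: [529.2, 66.5, 151.0]
ee_rot: [-0.0, 0.164, 0.986, -0.001]
force: [0.3, 0.7, -0.5]
grip_width: 1.0
```

>>> play_rows([
  [0, 0, 0, 0, 0, -0.12, 1],
  [0, 0, 0, 0, 0, -0.12, 1],
  [0, 0, 0, 0, 0, -0.12, 1],
  [0, 0, 0, 0, 0, -0.12, 1],
  [0, 0, 0, 0, 0, -0.12, 1],
])

```text
time_s: 11.97
eef_pos: [530.8, 66.3, 153.8]
ee_rot: [0.002, 0.458, 0.889, -0.001]
force: [0.9, 0.6, -0.3]
grip_width: 0.999
```

>>> play_rows([
  [0, 0, 0, 0, 0, -0.12, 1],
  [0, 0, 0, 0, 0, -0.12, 1],
  [0, 0, 0, 0, 0, -0.12, 1],
  [0, 0, 0, 0, 0, -0.12, 1],
  [0, 0, 0, 0, 0, -0.12, 1],
])

```text
time_s: 12.38
eef_pos: [531.2, 66.2, 154.3]
ee_rot: [0.002, 0.709, 0.705, -0.002]
force: [1.0, 0.1, -0.1]
grip_width: 0.998
```

>>> play_rows([
  [0, 0, 0, 0, 0, -0.12, 1],
  [0, 0, 0, 0, 0, -0.12, 1],
  [0, 0, 0, 0, 0, -0.12, 1],
  [0, 0, 0, 0, 0, -0.12, 1],
  [0, 0, 0, 0, 0, -0.12, 1],
])

```text
time_s: 12.8
eef_pos: [531.6, 66.2, 154.7]
ee_rot: [0.002, 0.891, 0.453, -0.002]
force: [-0.1, 0.3, 1.0]
grip_width: 1.003
```

>>> play_rows([
  [0, 0, 0, 0, 0, -0.12, 1],
  [0, 0, 0, 0, 0, -0.12, 1],
  [0, 0, 0, 0, 0, -0.12, 1],
  [0, 0, 0, 0, 0, -0.12, 1],
  [0, 0, 0, 0, 0, -0.12, 1],
])

```text
time_s: 13.22
eef_pos: [532.0, 66.1, 155.2]
ee_rot: [0.002, 0.988, 0.157, -0.002]
force: [-0.5, -0.1, 0.0]
grip_width: 0.998
```

>>> play_rows([
  [0, 0, 0, 0, 0, -0.12, 1],
  [0, 0, 0, 0, 0, -0.12, 1],
  [0, 0, 0, 0, 0, -0.12, 1],
  [0, 0, 0, 0, 0, -0.06, 1],
  [0, 0, 0, 0, 0, 0, 1],
])

```text
time_s: 13.63
eef_pos: [532.4, 66.0, 155.6]
ee_rot: [0.002, 0.998, -0.064, -0.002]
force: [-0.1, 0.0, -0.1]
grip_width: 1.002
```

```bash
python3 st.py
python3 - <<'E'
from h import *
from line import red
w=optics.capture("wrist"); np.savez("w_a.npz",**{k:np.asarray(v) for k,v in w.items()})
u,v=w2pix(w,[563,66.6,184]); print(u,v)
cv2.imwrite("pics/c8.png",crop(w,u,v,45,12))
E
```

```text
t 13.63 pos [532.4  66.  155.6] jaw -1.7 zdir [-0.003 -0.003 -1.   ] F [-0.1  0.  -0.1] T [ 0.    -0.037  0.024] j6 1.607 g 1.002 tau6 0.878
cap [(np.int32(75), array([300.28, 145.28])), (np.int32(2), array([286. , 147.5])), (np.int32(51), array([298.41, 148.59])), (np.int32(1), array([286., 152.]))] pred [299.06 149.  ]
init [(173, np.float64(289.49)), (174, np.float64(289.17)), (175, np.float64(289.02)), (176, np.float64(288.95)), (177, np.float64(288.96)), (178, np.float64(287.78))]
 ptr centroid 285.61 180.56
now [(173, np.float64(288.38)), (174, np.float64(288.48)), (175, np.float64(287.76)), (176, np.float64(287.76)), (177, np.float64(287.68)), (178, np.float64(287.47))]
 ptr centroid 285.28 180.6
-0.1 line z190,z180 [287.58 173.49] [287.45 177.66] ptr tip/mid/base z180 [286.3  178.38] [284.49 179.52] [282.84 180.57]
-0.05 line z190,z180 [288.23 173.8 ] [288.09 177.97] ptr tip/mid/base z180 [287.01 178.72] [285.31 179.92] [283.75 181.01]
0 line z190,z180 [288.9  174.08] [288.75 178.26] ptr tip/mid/base z180 [287.75 179.05] [286.16 180.29] [284.7  181.43]
0.05 line z190,z180 [289.59 174.35] [289.45 178.53] ptr tip/mid/base z180 [288.51 179.35] [287.04 180.64] [285.69 181.82]
245.69354972695874 200.48802295931245
```

View pics/c8.png

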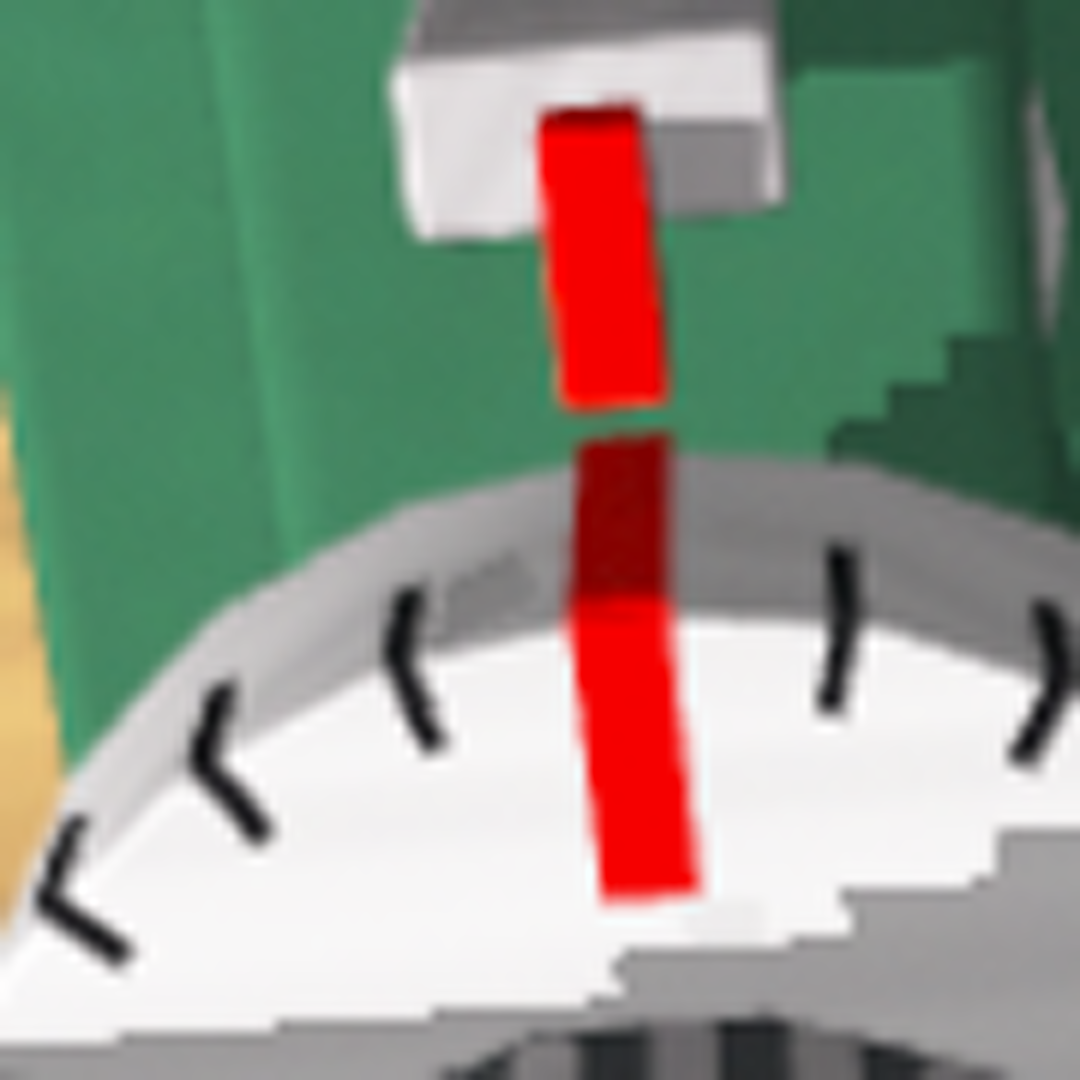

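In the close wrist view the line and pointer nearly coincide: line foot at crop (624,437), rim top (620,605), inner end (650,893); pointer tip (616,405), base (588,115). Computing the residual angle.

Run:
```python
from h import *
d=np.load("w_a.npz"); w={k:d[k] for k in d}
f=lambda x,y,z:pix2w(w,200+x/12-.5,155+y/12-.5,z)[:2]
pt,pb=f(616,405,180),f(588,115,180); lo,li,lf=f(620,605,194),f(650,893,194),f(624,437,174)
print(pt,pb,lo,li,lf)
ang=lambda v:np.arctan2(v[1],v[0])
print("ptr dir",ang(pb-pt),"line top dir",ang(lo-li), "len",np.linalg.norm(lo-li))
# axis from line: lo - 33*dir ; compare pointer
for a in (ang(lo-li),-0.02,0.0,-0.04):
    ax=lo-33*np.array([np.cos(a),np.sin(a)]); print("axis",ax,"ptr tip angle",ang(pt-ax),"r",np.linalg.norm(pt-ax),"foot",ang(lf-ax),"lo",ang(lo-ax))
# wheel cap centre
g=w["img"]; u,v=w2pix(w,[530,66.6,232]); print("cap pred",u,v)
cv2.imwrite("pics/c9.png",crop(w,u,v,70,8))
ax=np.array([530,66.6]); print([round(float(ang(p-ax)),4) for p in (pt,pb,lo,lf)])
```

```text
[567.61988165  63.52484603] [579.92639698  63.0296051 ] [564.18855999  63.59079035] [552.06544656  64.00853781] [564.19383877  63.73271812]
ptr dir -0.04022047242729154 line top dir -0.03444513118869557 len 12.130308823935838
axis [531.20813476  64.72725492] ptr tip angle -0.033010558449264864 r 36.43159477815606 foot -0.030141409225223605 lo -0.03444513118869536
axis [531.19515977  64.25074635] ptr tip angle -0.01992614366056186 r 36.43195430871308 foot -0.015697164297682753 lo -0.02000000000000008
axis [531.18855999  63.59079035] ptr tip angle -0.001810097484093508 r 36.43138133525116 foot 0.004300127047988246 lo 0.0
axis [531.21495647  64.91043838] ptr tip angle -0.038042211555025525 r 36.43128384971883 foot -0.035696176253765095 lo -0.04000000000000007
cap pred 253.52560486100498 324.7329351990041
[-0.0816, -0.0714, -0.0878, -0.0837]
```

View pics/c9.png

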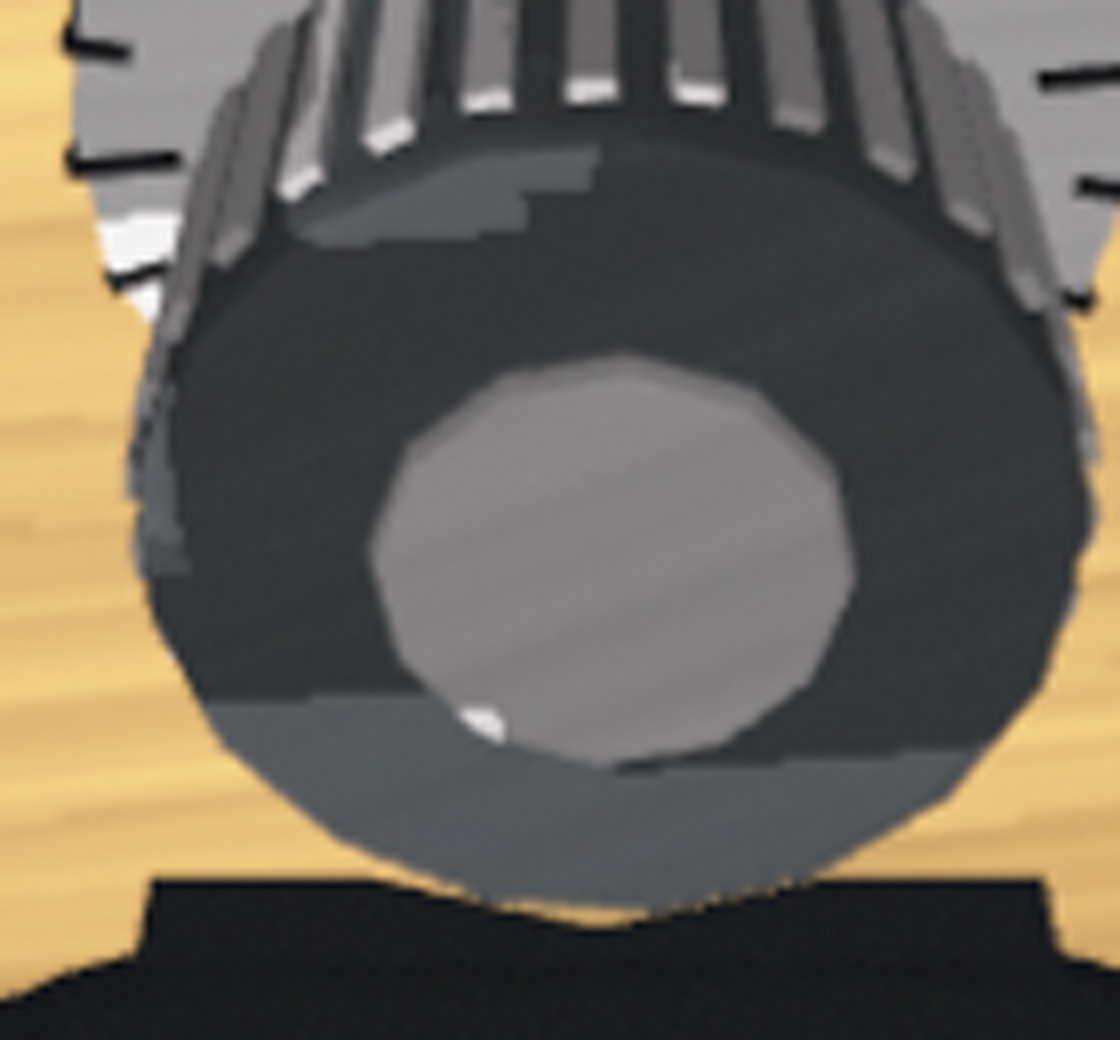

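The line and pointer agree to within about 0.004 rad (0.15 mm at the rim) whichever axis position is assumed. The check lengths fit too: 12.1 mm against 12, tip radius 36.4 mm against 36.5. No correction is needed, so I'll retreat straight up and check once more.

>>> play_rows([
  [-1.5, 0.5, 15, 0, 0, 0, 1],
  [0, 0, 25, 0, 0, 0, 1],
  [0, 0, 35, 0, 0, 0, 1],
  [0, 0, 35, 0, 0, 0, 1],
  [0, 0, 0, 0, 0, 0, 1],
])

```text
time_s: 14.15
eef_pos: [528.7, 66.7, 268.5]
ee_rot: [0.001, 0.998, -0.057, -0.004]
force: [0.1, 0.2, 0.7]
grip_width: 0.996
```

```bash
python3 st.py; python3 line.py | sed -n 4,5p
python3 - <<'E'
from h import *
t=optics.capture("top")["img"];a=cv2.imread("pics/top0.png")
d=cv2.absdiff(t,a).max(2)
for n,(u,v) in dict(next=(203,176),cup=(189,225),oil=(321,176),square=(318,240)).items(): print(n,(d[v-14:v+14,u-14:u+14]>40).mean().round(3))
from rig import ctrl
print(sense()["time_s"],ctrl.finish_job())
E
```

```text
t 14.15 pos [528.7  66.7 268.5] jaw -1.684 zdir [-0.009 -0.002 -1.   ] F [0.1 0.2 0.7] T [-0.02  -0.012 -0.023] j6 1.591 g 0.996 tau6 0.024
now [(173, np.float64(287.96)), (174, np.float64(288.18)), (175, np.float64(287.78)), (176, np.float64(287.74)), (177, np.float64(287.67)), (178, np.float64(287.47))]
 ptr centroid 285.27 180.6
next 0.186
cup 0.003
oil 0.0
square 0.0
the job is handed in; nothing more can be done
14.25 None
```

The gauge is zeroed on the shell and the job is handed in at about 14 s. My measurements say the shell is pinched finger-tight, but no verdict came back.

- **Pinch:** I turned the wheel clockwise 1.66 rad. The joint-6 torque stayed flat until the foot touched the shell, then rose by 0.023 N m for every 0.04 rad. I stopped about 0.155 rad past contact, roughly 0.09 N m over free turning. That last value is extrapolated from the slope, because the final reading was taken as the arm stopped. The wrist torque agreed, at about 0.31 against 0.2–0.25 N m free.
- **Zero line:** I then turned only the ring back 1.57 rad, meeting about 0.05 N m of resistance. In a close wrist picture the line stands within about 0.005 rad (0.15 mm) of the pointer. The scene camera shows it did not move when I withdrew.
- **Not in line with the description:** The real finger tips sit about 32 mm behind the reported tool point. My first closing therefore shut lightly on top of the wheel, with nothing moved and no force seen. I lowered the arm to allow for it.
- **Bystanders:** The cup, oil and square look unchanged from above. The patch around the second shell differs in 19% of its pixels. I put that down to the arm or its shadow, since the arm never worked near it, but I did not check it with another picture.

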